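Unlock a tool holder and tilt the screwdriver out

TASK

Get the red screwdriver out of its locked holder: draw the red-knobbed keeper pin up out of its hole and park it upright in the open notch at the side of the holder's yellow plate, then slide the screwdriver back under the plate until its tip has left the socket, tilt the tip up over the tall socket block and draw it out through the opening. Finish while holding the screwdriver still in the gripper, all of it at least ten centimetres higher than the top of the holder's tall block and touching neither the holder nor the pin. Leave the pin in its notch and the other things on the bench where they are.

Things in the scene. Friction and masses are not known exactly. Their poses are not given: they have to be found in the camera images.
- dock: Fixed holder: grey open-topped trough, 280 x 120 mm. Origin on the bench below it; x along the trough from yellow plate to tall block, y across, z up. In its frame, mm: base top z 6; black rib y -10..10, top z 14, carries the screwdriver; open mouth x -94..91, y -52..52, side walls to z 55; yellow plate x -167..-94, z 61..69, over a tunnel y -22..22 that is closed at x -150.
- dock_bore (a point): Centre of the 15 mm hole through the yellow plate, at the plate's top face (holder frame -115, 0, 69 mm); the pin hangs here at the start and blocks the handle from sliding back.
- dock_notch (a point): Parking point in the notch, at the plate's top face (holder frame -146, 82, 69 mm). The notch is a slot in an 8 mm ear beyond the trough's +y side, 18 mm wide in x (-155..-137), closed at y 71, open at its +y end (y 98); free space below. The pin's collar rests on the two prongs with the shank between them.
- dock_socket (a point): Mouth of the pocket for the driver's tip, on the face of the tall grey socket block at the trough's +x end (holder frame 91, 0, 30 mm). Block: x 91..115, y -60..60, top z 85. Pocket: y -10..10, z 18..42, 16 mm deep.
- pin_grip (a point): Point on the axis of the pin's red knob, 28 mm above the underside of its collar: the height to pinch it. z up along the pin. Knob 22 mm diameter, from 5 to 46 mm above the collar's underside.
- pin_collar (a point): Centre of the underside of the pin's collar, on the plate's top face when the pin hangs in hole or notch; z along the pin, up.
- driver_grip (a point): Point on the screwdriver's axis inside its red handle, 66 mm from the butt, half-way up. x points to the tip, z up as it lies. Handle 24 mm wide, 31 mm high, 94 mm long from the butt; blade 6 mm thick. It lies on the rib along the holder's x: butt about 12 mm under the yellow plate, 3 mm from the pin; tip about 14 mm in the pocket.
- driver_tip (a point): End of the screwdriver's blade, on its axis, 145 mm from driver_grip.
- driver_butt (a point): Middle of the handle's butt end.
- cartridge_6: Loose cream cartridge, 45 mm diameter, 72 mm high, a bystander; origin under its centre.
- bottle_0: Loose blue bottle, 63 mm diameter, 175 mm high, a bystander; origin under its centre.
- tin: Loose grey tin of O-rings, 68 mm diameter, 22 mm high, a bystander; origin under its centre.
- tape: Loose yellow tape measure, 41 x 80 x 65 mm, a bystander; origin under its centre.
- felt_pen: Loose blue marker, 131 mm long, lying, a bystander; origin under its centre.
- driver: The whole screwdriver, 211 mm long, about 85 g; its origin lies under the middle of its length, 40 mm from driver_grip towards the tip and 15.5 mm lower as it lies.
- pin: The same pin as a whole; its origin is at pin_collar. Loose, upright, about 60 g: steel collar 30 mm diameter 5 mm thick below the knob, shank 12 mm diameter reaching 51 mm below the collar's underside.
Things that resemble listed ones, but are neither listed nor needed, are in the scene too. Of the things shaped like the pin, the steel one is meant.

How it is judged:
By the outcome, as a careful person would: the job done as asked, in the order asked, and still so for the second after the job is handed in, while the arm keeps its last pose, push and grip.
It also fails if it takes over 48 s, if anything falls off the work surface, if the arm or the gripper's body presses on something with over 40 N, if the wrist force passes 120 N, or if a joint passes its speed limit or range.

ROBOT

A 6-joint arm with a two-finger parallel gripper is mounted at the origin on the work surface; the furniture and walls round the work are solid. World frame = base frame: x ahead of the robot, y to its left, z up, the work surface at z = 0. Lengths are in m, angles in rad, forces in N, time in s.
With the tool pointing down it reaches from about 0.325 to 0.9 m from the base axis. Payload 6.1 kg.
Tool frame: the origin (TCP) lies midway between the tips of the shut fingers; the grasp point (between the pads) lies 19 mm behind it; x points along the fingers, y is the direction in which the jaws open and shut, and the axes are right-handed (so a half turn about x gives the same grasp; the last joint's range is limited). The gripper opens to 85 mm and grips with 20 to 120 N. Pads are 22 mm wide; open, the fingers measure 114 mm over their backs; the gripper's body (76 mm by 85 mm) begins 54 mm behind the grasp point. The pads swing forward as they close: fully open they stand 13 mm farther back than shut.
Start: joints at [-1.298, 0.22, 1.526, -0, 1.395, -0.126], TCP at [0.243, -0.576, 0.206] pointing down, gripper open.
Joint ranges: [-2.98, 2.98], [-0.91, 2.08], [0.09, 2.57], [-1.24, 4.39], [0.2, 2.65], [-2.68, 2.68]. Speed limits (rad/s): [2.57, 2.57, 3.01, 3.14, 3.14, 3.14].

INTERFACE

Orientations are given as [roll, pitch, yaw] about the fixed x, y, z axes, in that order (R = Rz(yaw) Ry(pitch) Rx(roll)).
In Python, from plant import movep, move_l, set_joints, gripper_to, hold, inverse_kinematics, observe, get_image, get_calibration, Unreachable, job_done gives the robot as it stands. Calls block until the motion is done:
- movep(position, orientation): joint-space move of the TCP to a pose.
- move_l(position, feed=0.15, rotation=None, max_force=None): straight line of the TCP; rotation=None keeps the orientation; feed is the mean speed in m/s. With max_force (N) it stops when the force on the tool has changed by that much, and returns True; else False.
- set_joints(angles): joint-space move.
- gripper_to(opening, f_grip=None): finger opening in m; f_grip is the grip in N (None keeps the last); returns when the fingers have stopped.
- hold(seconds).
- inverse_kinematics(position, orientation): joint angles nearest the present ones, or None.
- observe(): the state.
- get_image(name): name is "scene" or "top" or "wrist"; returns (picture, depth): 420x560x3 uint8, red, green, blue; 420x560 float32, m along the optical axis (not along the pixel's ray), 0 where there is no reading.
- get_calibration(name): a dict with "intrinsics" (3x3 intrinsics, pixels), "world_from_camera" (4x4, takes a point from camera to world coordinates). Camera axes: x right, y down, z forward; pixel columns grow to the right and rows downward; lengths in m; the calibration is good to about 2 mm. A picture is of the moment at which its call begins: read the wrist's pose just before it. get_calibration takes no time and is no camera call; for the wrist camera it gives the pose at the moment of the call.
A pose or a line that the arm cannot do raises Unreachable and nothing moves.
- job_done(): hands the job in, once; it reports no verdict.
The state is a dict: "time_s": time; "q": joint angles; "joint_velocities": joint speeds; "joint_torque": joint torques, N m; "eef_pos": TCP position; "tcp_rot": TCP orientation; "ft_force": force on the tool from outside, world axes, zero at the start; "torque": the same for the moment, N m; "opening": finger opening in m.
Only numpy, scipy, OpenCV 4.12 (cv2) and the standard library are available. Lean on these libraries where they do the work, as an engineer would, in place of code of your own. Each camera call takes 0.05 s, during which the arm holds its last target.

## Working session

There is one attempt and no reset: what is moved stays moved. The work goes in short steps, each a Python script; the robot and the scene stay as the last script left them, time stands still between calls to the robot, and variables do not carry over. Pictures are saved under pics/ and viewed, and the job is handed in when it is done.

```bash
ls; mkdir -p pics; python3 - <<'E'
from plant import *
import cv2,numpy as np
for n in ["scene","top","wrist"]:
    im,d=get_image(n); c=get_calibration(n)
    cv2.imwrite(f"pics/{n}0.png",cv2.cvtColor(im,cv2.COLOR_RGB2BGR)); np.savez(f"pics/{n}0.npz",im=im,d=d,K=c["intrinsics"],T=c["world_from_camera"])
    print(n,np.round(c["intrinsics"],1).tolist(),np.round(c["world_from_camera"],3).tolist())
print(observe())
E
```

```text
pics
scene [[468.9, 0.0, 272.1], [0.0, 468.9, 206.4], [0.0, 0.0, 1.0]] [[-0.805, -0.395, 0.442, 0.002], [-0.593, 0.533, -0.604, 0.648], [0.003, -0.749, -0.663, 0.85], [0.0, 0.0, 0.0, 1.0]]
top [[429.5, 0.0, 279.9], [0.0, 429.5, 217.6], [0.0, 0.0, 1.0]] [[-0.028, -0.983, 0.182, 0.284], [-1.0, 0.028, -0.003, -0.037], [-0.003, -0.182, -0.983, 1.218], [0.0, 0.0, 0.0, 1.0]]
wrist [[364.6, 0.0, 284.6], [0.0, 364.6, 217.0], [0.0, 0.0, 1.0]] [[0.387, -0.873, -0.295, 0.318], [-0.922, -0.368, -0.122, -0.544], [-0.002, 0.32, -0.948, 0.373], [0.0, 0.0, 0.0, 1.0]]
{'time_s': 0.15, 'q': array([-1.29809901e+00,  2.21059591e-01,  1.52735434e+00,  3.22719713e-05,
        1.39470623e+00, -1.26086181e-01]), 'joint_velocities': array([ 0.00174082, -0.00135882, -0.00284107,  0.00163984, -0.00023164,
       -0.00075301]), 'joint_torque': array([-2.26093052e-04, -4.97485900e+01, -3.89903998e+01, -4.07619727e-04,
        7.14433307e-03,  2.73516241e-05]), 'eef_pos': array([ 0.24256346, -0.5754606 ,  0.20553833]), 'tcp_rot': array([-1.71767443,  1.5692685 ,  1.82269604]), 'ft_force': array([-0.95744659, -0.37117204, -0.28779964]), 'torque': array([-0.00930766, -0.01850085, -0.00862397]), 'opening': 0.08524716179930075}
```

View pics/scene0.png

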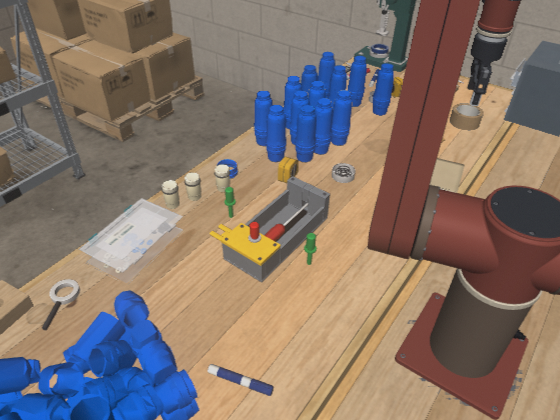

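View pics/top0.png

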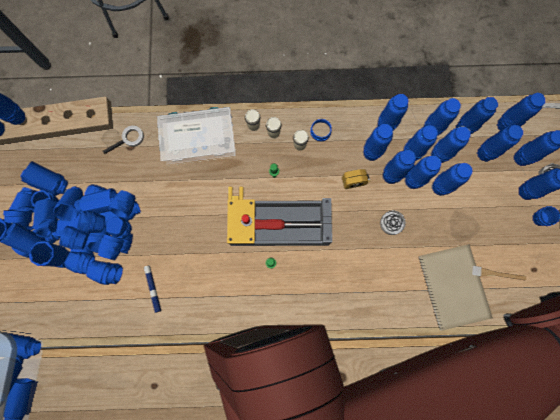

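View pics/wrist0.png

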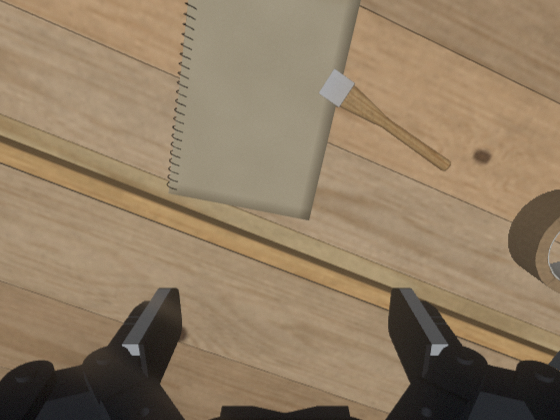

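The top view shows the holder, with the yellow plate at px (241,220), the red knob at (245,219), the driver handle at (269,225), the socket block at (326,221) and the notch prongs at (236,192). The green pins at (274,169) and (270,262) are decoys. I'll measure the holder pose from the top view first.

```bash
cat > h.py <<'E'
import numpy as np,cv2
def pts(im,d,K,T):
    v,u=np.mgrid[:d.shape[0],:d.shape[1]]
    P=np.stack([(u-K[0,2])/K[0,0]*d,(v-K[1,2])/K[1,1]*d,d],-1)
    return P@T[:3,:3].T+T[:3,3]
def ray(u,v,K,T,z):
    r=T[:3,:3]@np.array([(u-K[0,2])/K[0,0],(v-K[1,2])/K[1,1],1.]); o=T[:3,3]
    return o+r*(z-o[2])/r[2]
def masks(im):
    h=cv2.cvtColor(im,cv2.COLOR_RGB2HSV); H,S,V=h[...,0],h[...,1],h[...,2]
    return dict(yel=(H>18)&(H<32)&(S>190)&(V>120),red=((H<6)|(H>174))&(S>170)&(V>60))
E
python3 - <<'E'
from h import *
for n in ["top","scene"]:
    z=np.load(f"pics/{n}0.npz"); im,d,K,T=[z[k] for k in("im","d","K","T")]
    P=pts(im,d,K,T); m=masks(im)
    for k in m:
        nn,l,s,c=cv2.connectedComponentsWithStats(m[k].astype(np.uint8))
        for i in range(1,nn):
            if s[i,4]>25:
                Q=P[l==i]; Q=Q[Q[:,2]>-.01]
                print(n,k,s[i].tolist(),np.round(np.median(Q,0),4),np.round(Q.min(0),3),np.round(Q.max(0),3))
    # yellow plate min rect at z=0.069
    # block top: points z in .08-.09
    b=(np.abs(P[...,2]-.085)<.006)&(P[...,0]>.3)&(P[...,0]<.8)&(np.abs(P[...,1]+.05)<.25)&~m['red']&~m['yel']
    nn,l,s,c=cv2.connectedComponentsWithStats(b.astype(np.uint8))
    for i in range(1,nn):
        if s[i,4]>60: Q=P[l==i]; print(n,"blk",s[i],Q.mean(0).round(4),Q.min(0).round(3),Q.max(0).round(3))
E
```

```text
top red [242, 215, 7, 8, 44] [0.4888 0.0511 0.1132] [0.479 0.044 0.098] [0.498 0.059 0.119]
top red [255, 220, 30, 9, 239] [ 0.4834 -0.0118  0.0406] [ 0.472 -0.051  0.015] [0.497 0.03  0.048]
top blk [322 198  10  44 390] [ 0.4846 -0.1647  0.0843] [ 0.426 -0.177  0.08 ] [ 0.544 -0.153  0.091]
scene red [250, 222, 9, 17, 117] [0.4856 0.057  0.1076] [0.002 0.042 0.076] [0.499 0.648 0.85 ]
scene red [266, 224, 16, 16, 111] [ 0.4806 -0.0162  0.0419] [ 0.002 -0.045  0.033] [0.493 0.648 0.85 ]
scene blk [288 176  43  24 338] [ 0.4802 -0.1649  0.0841] [ 0.423 -0.183  0.079] [ 0.543 -0.151  0.091]
```

```bash
cat >> h.py <<'E'
from scipy.spatial.transform import Rotation as Rn
def tool(jaw,tilt_dir=None,th=0.):
    """rpy: tool x down, tool y along jaw (world xy), tilted by th so that tilt_dir side rises"""
    y=np.array([jaw[0],jaw[1],0.]);y/=np.linalg.norm(y); x=np.array([0,0,-1.]); z=np.cross(x,y)
    R=Rn.from_matrix(np.stack([x,y,z],1))
    if th:
        a=np.cross([tilt_dir[0],tilt_dir[1],0],[0,0,1.]); a/=np.linalg.norm(a)
        R=Rn.from_rotvec(a*th)*R
    return R.as_euler('xyz')
E
python3 - <<'E'
from plant import *
from h import *
o=observe()
R0=Rn.from_euler('xyz',o['tcp_rot']).as_matrix();print(R0.round(2))
c=get_calibration("wrist")["world_from_camera"]; print("cam in tool",(R0.T@(c[:3,3]-o['eef_pos'])).round(3))
for j in ([1,0],[-1,0]):
    print(j,tool(j),inverse_kinematics([.486,-.03,.25],tool(j)))
E
```

```text
[[-0.    0.39 -0.92]
 [ 0.   -0.92 -0.39]
 [-1.   -0.   -0.  ]]
cam in tool [-0.167  0.001 -0.082]
[1, 0] [1.57079633 1.57079633 0.        ] [-0.22378069 -0.14288989  1.81904032  0.          1.46544222 -0.22378069]
[-1, 0] [-1.57079633  1.57079633  0.        ] None<sys>:0: UserWarning: Gimbal lock detected. Setting third angle to zero since it is not possible to uniquely determine all angles.
```

```bash
python3 -W ignore - <<'E'
from plant import *
from h import *
movep([.486,-.05,.26],tool([1,0]))
c=get_calibration("wrist"); im,d=get_image("wrist"); K,T=c["intrinsics"],c["world_from_camera"]
cv2.imwrite("pics/w1.png",cv2.cvtColor(im,cv2.COLOR_RGB2BGR)); np.savez("pics/w1.npz",im=im,d=d,K=K,T=T)
P=pts(im,d,K,T);m=masks(im)
for k in m:
    nn,l,s,cc=cv2.connectedComponentsWithStats(m[k].astype(np.uint8))
    for i in range(1,nn):
        if s[i,4]>200:
            Q=P[(l==i)&(d>0)]; print(k,s[i].tolist(),np.round(np.median(Q,0),4),Q.min(0).round(3),Q.max(0).round(3))
print(observe()['time_s'],observe()['eef_pos'])
E
```

```text
red [280, 55, 25, 25, 459] [0.492  0.0511 0.1143] [0.482 0.042 0.111] [0.502 0.06  0.117]
2.2917 [ 0.48601859 -0.0508188   0.25987113]
```

View pics/w1.png

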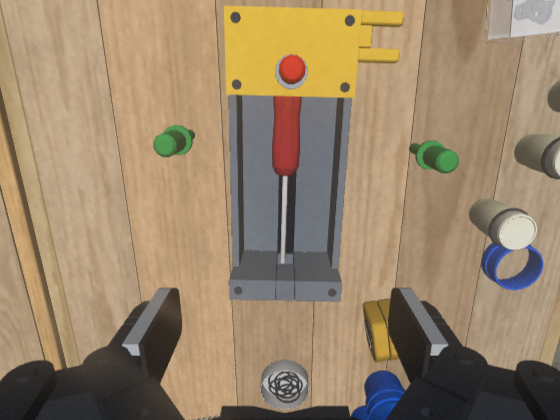

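The wrist view shows the plate with its near edge at row 96, the knob at (292,68), the prongs at (380,18) and (378,55), the handle at (286,135), the blade at (284,220) and the block at rows 252–300. Next I'll fit the dock frame.

```bash
python3 - <<'E'
from h import *
z=np.load("pics/w1.npz"); im,d,K,T=[z[k] for k in("im","d","K","T")]
P=pts(im,d,K,T); hsv=cv2.cvtColor(im,cv2.COLOR_RGB2HSV); print(hsv[40,250],hsv[20,380],hsv[260,250])
Y=(hsv[...,0]>18)&(hsv[...,0]<32)&(hsv[...,1]>170)&(P[...,0]>.3)&(P[...,2]>.04)&(P[...,1]>-.05)
B=(abs(P[...,2]-.085)<.008)&(P[...,1]<-.1)&(P[...,1]>-.22)&(abs(P[...,0]-.486)<.09)
for n,m,h in(("plate",Y,.069),("block",B,.085)):
    nn,l,s,c=cv2.connectedComponentsWithStats(m.astype(np.uint8)); i=1+np.argmax(s[1:,4]); m=l==i
    print(n,s[i],"z med",np.median(P[m][:,2]))
    v,u=np.nonzero(m)
    W=np.array([ray(a,b,K,T,h) for a,b in zip(u,v)])[:,:2]
    # row-wise edges (image rows ~ dock x): left edge fits etc
    for side,f in(("left",np.min),("right",np.max)):
        pp=np.array([[f(u[v==r])+(-.5 if side=="left" else .5),r] for r in np.unique(v)])
        w=np.array([ray(a,b,K,T,h)[:2] for a,b in pp]); w=w[3:-3]
        print(side,w[::max(1,len(w)//8)].round(4).tolist())
    for side,f in(("topedge",np.min),("botedge",np.max)):
        cols=np.unique(u)[8:-8]
        pp=np.array([[c_,f(v[u==c_])+(-.5 if side=="topedge" else .5)] for c_ in cols])
        w=np.array([ray(a,b,K,T,h)[:2] for a,b in pp])
        print(side,w[::max(1,len(w)//8)].round(4).tolist())
E
```

```text
[ 22 171 221] [ 22 171 219] [105   6  90]
plate [ 225    7  166   89 7745] z med 0.06858376081178863
left [[0.4341, 0.1001], [0.4345, 0.0924], [0.435, 0.0845], [0.4336, 0.0765], [0.4368, 0.0683], [0.4427, 0.06], [0.4414, 0.0516], [0.4548, 0.043], [0.4666, 0.0343]]
right [[0.5506, 0.0999], [0.5774, 0.092], [0.5631, 0.0842], [0.5628, 0.0762], [0.5715, 0.068], [0.5604, 0.0598], [0.5509, 0.0514], [0.5496, 0.0428], [0.5232, 0.0342]]
topedge [[0.4416, 0.1028], [0.4572, 0.1028], [0.4728, 0.102], [0.4884, 0.1019], [0.5041, 0.1011], [0.5197, 0.1011], [0.5354, 0.0995], [0.5511, 0.0987], [0.5669, 0.0979]]
botedge [[0.439, 0.0487], [0.4553, 0.0426], [0.4717, 0.0348], [0.4884, 0.0653], [0.5052, 0.0303], [0.5218, 0.0329], [0.5381, 0.0424], [0.5535, 0.061], [0.5694, 0.066]]
block [ 229  276  113   25 2538] z med 0.084226537803024
left [[0.4268, -0.1533], [0.4267, -0.1556], [0.4265, -0.158], [0.4264, -0.1604], [0.4263, -0.1627], [0.4262, -0.1651], [0.426, -0.1675], [0.4259, -0.17], [0.4258, -0.1724], [0.4257, -0.1748]]
right [[0.5445, -0.1536], [0.5456, -0.1559], [0.5457, -0.1583], [0.5459, -0.1607], [0.546, -0.1631], [0.545, -0.1655], [0.5451, -0.1679], [0.5453, -0.1703], [0.5454, -0.1727], [0.5455, -0.1752]]
topedge [[0.4359, -0.1492], [0.4484, -0.1504], [0.461, -0.1504], [0.4736, -0.1505], [0.4861, -0.1517], [0.4987, -0.1517], [0.5113, -0.1517], [0.5239, -0.1518], [0.5365, -0.1518]]
botedge [[0.4347, -0.1767], [0.4475, -0.1767], [0.4604, -0.178], [0.4732, -0.178], [0.4861, -0.178], [0.499, -0.1781], [0.5119, -0.1793], [0.5247, -0.1794], [0.5376, -0.1794]]
```

```bash
python3 - <<'E'
from h import *
from scipy.optimize import least_squares
z=np.load("pics/w1.npz"); im,d,K,T=[z[k] for k in("im","d","K","T")]
P=pts(im,d,K,T); hsv=cv2.cvtColor(im,cv2.COLOR_RGB2HSV)
Y=(hsv[...,0]>18)&(hsv[...,0]<32)&(hsv[...,1]>135)&(P[...,2]>.055)&(P[...,2]<.08)&(P[...,1]>-.02)
Y=cv2.morphologyEx(Y.astype(np.uint8),cv2.MORPH_OPEN,np.ones((3,3)))
nn,l,s,c=cv2.connectedComponentsWithStats(Y); i=1+np.argmax(s[1:,4]); Y=l==i; print(s[i])
cv2.imwrite("pics/m.png",Y.astype(np.uint8)*255)
v,u=np.nonzero(Y)
E=lambda a,b,h:ray(a,b,K,T,h)[:2]
fr=np.array([E(c_,v[u==c_].max()+.5,.069) for c_ in range(238,350) if not 270<c_<312]) # x=-94
bk=np.array([E(c_,v[u==c_].min()-.5,.069) for c_ in range(238,350)]) # x=-167
lf=np.array([E(u[v==r].min()-.5,r,.069) for r in range(15,90)])
rt=np.array([E(u[v==r].max()+.5,r,.069) for r in range(70,92)])
# prongs
pr=[np.array([E(c_,f(v[u==c_])+o,.069) for c_ in range(375,398)]) for f,o in((np.min,-.5),(np.max,.5))]
gap=[]
for c_ in range(376,396):
    vv=np.sort(v[u==c_]); k=np.argmax(np.diff(vv)); gap.append([E(c_,vv[k]+.5,.069),E(c_,vv[k+1]-.5,.069)])
gap=np.array(gap)
B=(abs(P[...,2]-.085)<.008)&(P[...,1]<-.1)&(P[...,1]>-.22)&(abs(P[...,0]-.486)<.09)
nn,l,s,c=cv2.connectedComponentsWithStats(B.astype(np.uint8)); i=1+np.argmax(s[1:,4]); B=l==i
bv,bu=np.nonzero(B)
b91=np.array([E(c_,bv[bu==c_].min()-.5,.085) for c_ in range(236,336)]); b115=np.array([E(c_,bv[bu==c_].max()+.5,.085) for c_ in range(236,336)])
bl=np.array([E(bu[bv==r].min()-.5,r,.085) for r in range(280,297)]); br=np.array([E(bu[bv==r].max()+.5,r,.085) for r in range(280,297)])
def D(p,w): # world->dock
    a=p[2]; ex=np.array([np.cos(a),np.sin(a)]); ey=np.array([-ex[1],ex[0]]); q=w-p[:2]; return np.stack([q@ex,q@ey],-1)
cons=[(fr,0,-.094),(bk,0,-.167),(b91,0,.091),(b115,0,.115),(bl,1,-.06),(br,1,.06)]
f=lambda p:np.concatenate([(D(p,w)[:,k]-val)*1e3 for w,k,val in cons])
r=least_squares(f,[.486,-.06,-1.57],loss='soft_l1'); p=r.x; print("dock",p)
for w,k,val in cons: q=D(p,w)[:,k]-val; print(val,(q.mean()*1e3).round(2),(q.std()*1e3).round(2))
print("plate lf,rt y",D(p,lf)[:,1].mean(),D(p,rt)[:,1].mean(),"gap x",D(p,gap[:,0])[:,0].mean(),D(p,gap[:,1])[:,0].mean(), "prong max y",D(p,np.array([E(u[v==r_].max()+.5,r_,.069) for r_ in (18,19,55,56)]))[:,1])
m=masks(im)['red']
nn,l,s,c=cv2.connectedComponentsWithStats(m.astype(np.uint8))
i=1+np.argmax([s[k,4] if s[k,1]<90 and s[k,1]>40 else 0 for k in range(1,nn)])
k=(l==i)&(P[...,2]>.105); (cx,cy),rad=cv2.minEnclosingCircle(np.argwhere(k)[:,::-1].astype(np.float32))
w=E(cx,cy,.115);print("knob top px",cx,cy,rad,"world",w,"dock",D(p,w)); print(np.median(P[k],0))
H=(hsv[...,1]>120)&((hsv[...,0]<8)|(hsv[...,0]>172))&(P[...,2]>.02)&(P[...,2]<.06)
H=cv2.morphologyEx(H.astype(np.uint8),cv2.MORPH_OPEN,np.ones((3,3)))
nn,l,s,c=cv2.connectedComponentsWithStats(H); i=1+np.argmax(s[1:,4]);print(s[i]); hv,hu=np.nonzero(l==i)
q=[]
for r_ in range(100,170,8):
    a=E(hu[hv==r_].min()-.5,r_,.0295);b=E(hu[hv==r_].max()+.5,r_,.0295); q.append(np.r_[D(p,a),D(p,b)])
print((np.array(q)*1e3).round(1)); e=E(286,hv.max()+.5,.0295); print("handle end",D(p,e), "top z",np.percentile(P[l==i][:,2],95))
np.save("dock.npy",p)
E
```

```text
[  224     6   180    91 11881]
dock [ 0.4887583  -0.06357408 -1.59944524]
-0.094 0.76 0.27
-0.167 1.25 0.34
0.091 -3.55 0.46
0.115 -0.38 0.36
-0.06 0.37 0.13
0.06 -0.43 0.4
plate lf,rt y -0.06012548412438121 0.05962354477024665 gap x -0.1537085441706924 -0.13518702603703123 prong max y [0.0970914  0.09631754 0.09647191 0.09657656]
knob top px 291.81396484375 67.25581359863281 12.39319133758545 world [0.49189928 0.05090671] dock [-0.11452379 -0.00013961]
[0.49203257 0.05113128 0.11431526]
[ 273   97   28   78 1948]
[[-88.  -16.6 -88.7  11.4]
 [-80.  -16.5 -80.7  10.7]
 [-72.  -15.3 -72.7   9.9]
 [-63.8 -16.2 -64.5  10.3]
 [-55.5 -16.1 -56.2  10.6]
 [-47.  -17.  -47.8  12. ]
 [-38.5 -16.9 -39.3  12.3]
 [-29.9 -16.8 -30.6  11.6]
 [-21.1 -16.6 -21.8  10.8]]
handle end [-0.00979917 -0.00149241] top z 0.04422203862066341
```

```bash
cat >> h.py <<'E'
A=-1.59944524; EX=np.array([np.cos(A),np.sin(A)]); EY=np.array([-EX[1],EX[0]])
O=np.array([0.4887583,-0.06357408])+.0012*EX
def W(x,y,z): return np.r_[O+(x*EX+y*EY)/1e3,z/1e3]
JR=tool(EY)
def save(n,im): cv2.imwrite(f"pics/{n}.png",cv2.cvtColor(im,cv2.COLOR_RGB2BGR))
E
python3 -W ignore - <<'E'
from h import *
z=np.load("pics/w1.npz"); im,d,K,T=[z[k] for k in("im","d","K","T")]
for r in range(185,250,10):
    g=im[r,270:300].astype(int).sum(1); c=np.nonzero(g>360)[0]+270
    if len(c):
        w=ray((c.min()+c.max())/2,r,K,T,.0295)[:2]-O; print(r,c.min(),c.max(),(w@EX*1e3).round(1),(w@EY*1e3).round(1))
from plant import *
k=W(-115.7,0,0); print(k)
gripper_to(.05,30)
movep(W(-115.7,-.1,110),JR)
move_l(W(-115.7,-.1,78),.08,max_force=15)
gripper_to(0.0,40)
o=observe(); print(o['time_s'],o['opening'],o['eef_pos'],o['ft_force'])
E
```

```text
185 283 286 1.0 -2.8
195 282 286 12.5 -3.1
205 282 286 24.3 -2.8
215 282 285 36.3 -3.1
225 270 285 48.7 -9.7
235 281 285 61.0 -3.0
245 270 284 73.9 -9.8
[0.49203815 0.05087893 0.        ]
4.4167 0.01975014650924798 [0.49242549 0.05086744 0.0787364 ] [-2.07541656  0.15164299  5.13415456]
```

The pin is gripped, with the opening at 20 mm. The driver lies about 2.8 mm off-centre in y. Lifting the pin now.

```bash
python3 -W ignore - <<'E'
from h import *
from plant import *
print(move_l(W(-115.7,-.1,145),.12,max_force=25))
o=observe(); print(o['time_s'],o['opening'],o['eef_pos'],o['ft_force'])
move_l(W(-146,82,145),.2)
im,d=get_image("scene"); save("s2",cv2.resize(im[150:330,150:390],None,fx=2.5,fy=2.5))
im,d=get_image("wrist"); save("w2",im)
o=observe(); print(o['time_s'],o['opening'],o['eef_pos'],o['ft_force'])
E
```

```text
False
5.125 0.019305985021734647 [0.49136779 0.05092404 0.14423463] [-0.8775628   0.19611004 -0.47679185]
5.8167 0.01944952205124328 [0.57335866 0.07853852 0.14413165] [-0.00845316  0.31184624 -0.94586597]
```

View pics/s2.png

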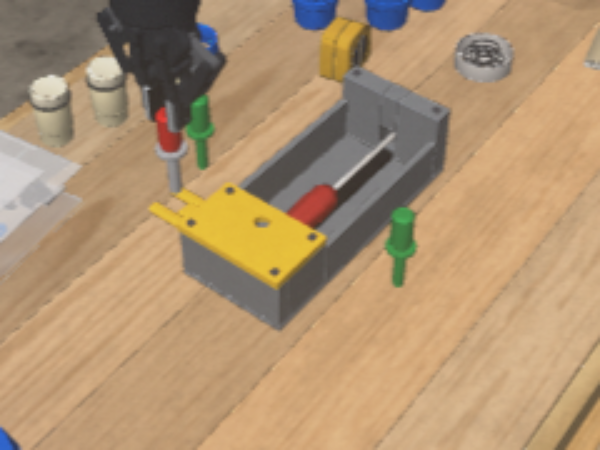

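View pics/w2.png

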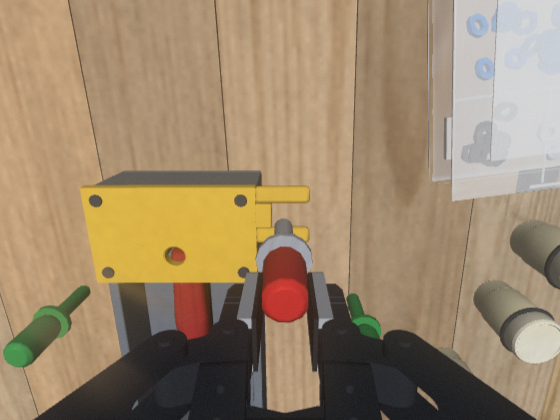

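```bash
python3 -W ignore - <<'E'
from h import *
from plant import *
c=get_calibration("wrist");K,T=c["intrinsics"],c["world_from_camera"]
o=observe()['eef_pos']
def pr(p):
    q=T[:3,:3].T@(p-T[:3,3]); return (K@q/q[2])[:2].round(1)
for z in(.084,.135,.181): print("axis",z,pr(np.r_[o[:2],z]))
for y in (85,92): print([pr(W(x,y,69)).tolist() for x in(-155,-137)], )
print(pr(W(-146,71,69)),pr(W(-115,0,69)))
im=cv2.imread("pics/w2.png"); cv2.imwrite("pics/w2c.png",cv2.resize(im[170:330,200:360],None,fx=3.75,fy=3.75))
E
```

```text
axis 0.084 [285.  224.1]
axis 0.135 [285.  256.7]
axis 0.181 [284.9 304.2]
[[291.5, 204.1], [291.4, 228.4]]
[[301.6, 204.1], [301.2, 228.4]]
[271.5 216.4] [174.6 256.8]
```

View pics/w2c.png

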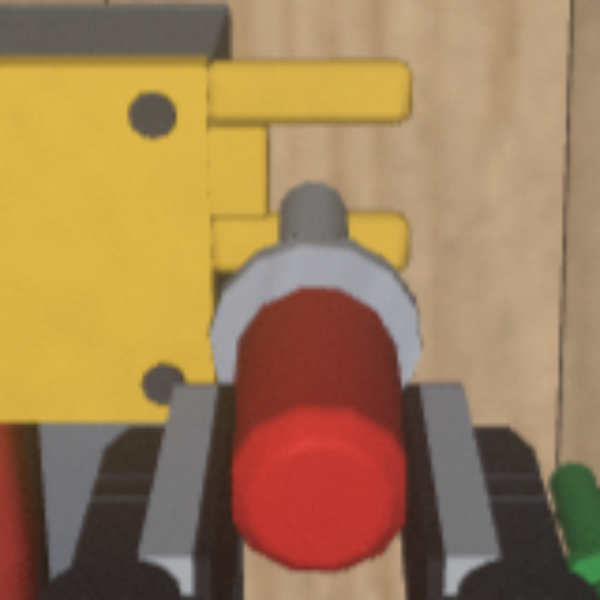

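```bash
python3 -W ignore - <<'E'
from h import *
from plant import *
c=get_calibration("wrist");K,T=c["intrinsics"],c["world_from_camera"]
im,d=get_image("wrist"); np.savez("pics/w2.npz",im=im,d=d,K=K,T=T)
P=pts(im,d,K,T); o=observe()['eef_pos']
def dk(p): q=p[...,:2]-O; return np.stack([q@EX,q@EY,p[...,2]],-1)*1e3
print("tcp",dk(o))
for r in (220,225,230): print(r,dk(P[r,284]).round(1))
r=0
for row in range(232,246,2): print(row,dk(P[row,284]).round(1), im[row,284])
for row in range(250,322,6): print(row,dk(P[row,285]).round(1), im[row,284])
for a in((196,290),(196,300),(232,300),(240,120),(195,150)): print(a,dk(P[a]).round(1))
E
```

```text
tcp [-145.67220192   80.69127983  144.47139916]
220 [-150.9   79.9   90.8]
225 [-151.    79.9  100.3]
230 [-151.    79.9  109.1]
232 [-159.8   80.   135.2] [119 114 111]
234 [-159.7   80.   137.8] [123 120 116]
236 [-159.5   80.   140.1] [156 156 160]
238 [-157.8   80.   138.5] [164 163 171]
240 [-157.1   80.   139.5] [164 163 171]
242 [-155.9   80.   139.4] [163 164 170]
244 [-154.7   80.   139.1] [162 162 169]
250 [-155.8   80.5  149.2] [130  55  41]
256 [-155.4   80.5  155.1] [130  53  41]
262 [-155.4   80.5  161.7] [132  52  40]
268 [-155.4   80.5  167.7] [133  52  42]
274 [-155.7   80.5  173.8] [135  52  42]
280 [-154.8   80.5  177.3] [188  54  46]
286 [-153.1   80.5  179.2] [204  58  50]
292 [-150.7   80.5  179.9] [194  54  48]
298 [-147.6   80.5  179.4] [194  56  49]
304 [-144.6   80.5  179.1] [192  55  49]
310 [-143.    80.5  181. ] [190  53  47]
316 [-139.3   80.5  179.9] [192  59  50]
(196, 290) [-160.8   83.9   69. ]
(196, 300) [-160.8   90.8   69. ]
(232, 300) [-134.    91.2   68.2]
(240, 120) [-128.   -38.1   68.5]
(195, 150) [-161.5  -12.5   68.6]
```

By depth, the pin is upright with its shank axis at dock x ≈ -145, and the slot centre is at about -147. I'll shift by -2 mm and lower it.

```bash
python3 -W ignore - <<'E'
from h import *
from plant import *
move_l(W(-148,83,145),.05)
print(move_l(W(-148,83,84),.08,max_force=12)); o=observe(); print(o['time_s'],o['eef_pos'],o['ft_force'])
print(move_l(W(-148,83,78),.03,max_force=6)); o=observe(); print(o['time_s'],o['eef_pos'],o['ft_force'])
im,d=get_image("scene"); save("s3",cv2.resize(im[150:330,150:390],None,fx=2.5,fy=2.5))
im,d=get_image("wrist"); save("w3",im)
E
```

```text
False
7.025 [0.57639238 0.0807768  0.08446089] [ 0.23581635 -0.4256133  -0.11308566]
True
7.3083 [0.57686871 0.08077434 0.07868074] [-1.33469624 -0.41801833  4.11951354]
```

View pics/s3.png

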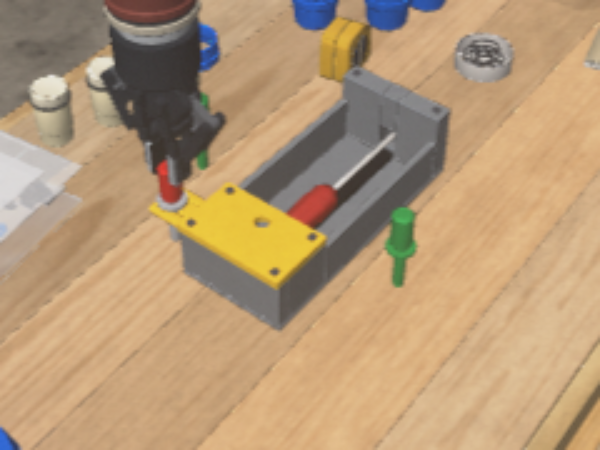

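View pics/w3.png

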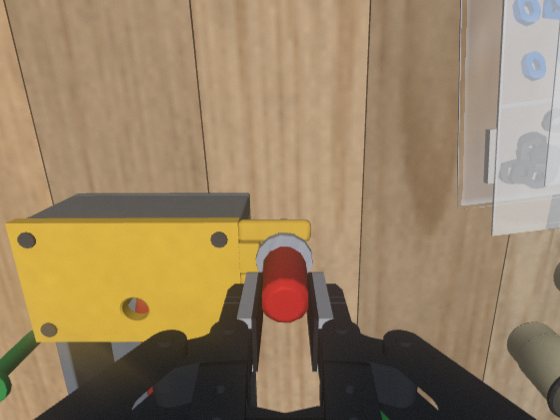

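The collar sits on both prongs with the shank showing beneath. Contact came at the expected height, so I'll release, back off and look.

```bash
python3 -W ignore - <<'E'
from h import *
from plant import *
gripper_to(.05)
move_l(W(-148,83,150),.2)
movep(W(-40,-2,190),JR)
c=get_calibration("wrist");K,T=c["intrinsics"],c["world_from_camera"]
im,d=get_image("wrist"); save("w4",im); np.savez("pics/w4.npz",im=im,d=d,K=K,T=T)
im,d=get_image("scene"); save("s4",cv2.resize(im[150:330,150:390],None,fx=2.5,fy=2.5))
o=observe(); print(o['time_s'],o['eef_pos'],o['opening'])
E
```

```text
9.05 [ 0.48785375 -0.02403857  0.18889988] 0.050106041430950654
```

View pics/s4.png

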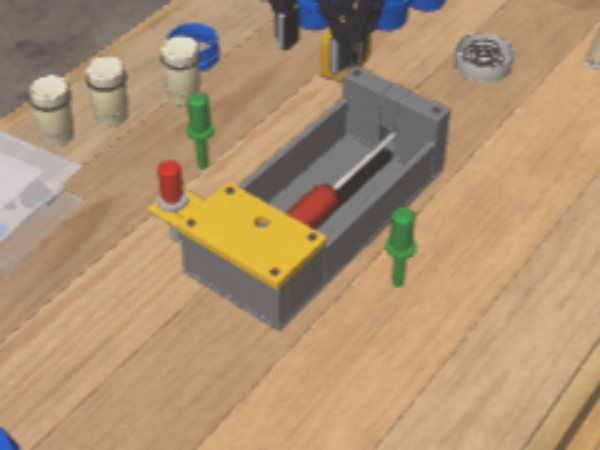

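View pics/w4.png

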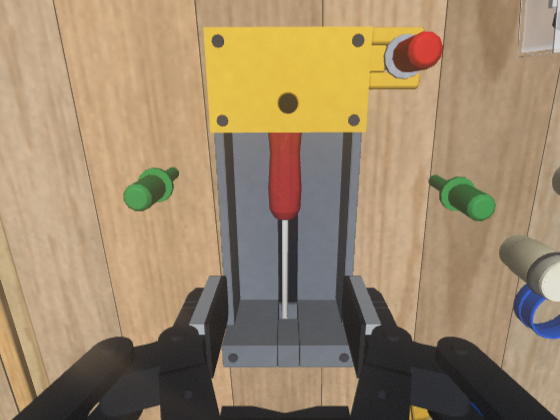

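The pin is parked upright with its knob at (425,48). The driver hasn't moved and its handle axis is at column ~285. Grasping the driver next.

```bash
python3 -W ignore - <<'E'
from h import *
from plant import *
z=np.load("pics/w4.npz"); im,d,K,T=[z[k] for k in("im","d","K","T")]
P=pts(im,d,K,T); H=masks(im)['red']&(P[...,2]<.06)&(P[...,2]>.01)&(P[...,1]<.04)
q=P[H][:,:2]-O; x=q@EX*1e3; y=q@EY*1e3
for a in range(-90,-10,15):
    s=(x>a)&(x<a+15); print(a,s.sum(),np.percentile(y[s],[2,50,98]).round(1),np.percentile(P[H][s][:,2],98).round(4))
Y=-2.8
move_l(W(-40,Y,80),.2)
print(move_l(W(-40,Y,12),.1,max_force=10)); o=observe(); print(o['time_s'],o['eef_pos'],o['ft_force'])
gripper_to(0.0,70)
o=observe(); print(o['time_s'],o['opening'],o['eef_pos'],o['ft_force'],o['torque'])
E
```

```text
-90 76 [-14.3   1.1   8.8] 0.0442
-75 8 [-11.7   0.7   8.9] 0.0412Traceback (most recent call last):
  File "<stdin>", line 7, in <module>
    return _quantile_unchecked(
        a, q, axis, out, overwrite_input, method, keepdims, weights)
    return _ureduce(a,
                    func=_quantile_ureduce_func,
    ...<5 lines>...
                    overwrite_input=overwrite_input,
                    method=method)
    r = func(a, **kwargs)
    result = _quantile(arr,
                       quantiles=q,
    ...<2 lines>...
                       out=out,
                       weights=wgt)
    slices_having_nans = np.isnan(arr[-1, ...])
                                  ~~~^^^^^^^^^
IndexError: index -1 is out of bounds for axis 0 with size 0
```

```bash
python3 -W ignore - <<'E'
from h import *
from plant import *
Y=-2.8
move_l(W(-40,Y,80),.2)
print(move_l(W(-40,Y,12),.1,max_force=10)); o=observe(); print(o['time_s'],o['eef_pos'],o['ft_force'])
gripper_to(0.0,70)
o=observe(); print(o['time_s'],o['opening'],o['eef_pos'],o['ft_force'],o['torque'])
E
```

```text
False
10.5833 [ 0.48772053 -0.0248579   0.01263536] [1.0107276  0.61345026 0.78531395]
10.9417 0.021338407859791672 [ 0.48796858 -0.02491149  0.01312637] [-1.99446923 -0.29386954  5.90804502] [0.04744218 0.23927108 0.04669247]
```

```bash
cat >> h.py <<'E'
def drv(bx,bz,deg,y=-2.8):
    t=np.radians(deg); c,s=np.cos(t),np.sin(t)
    return W(bx+66*c+17*s, y, bz+66*s-17*c), tool(EY,EX,t)
E
python3 -W ignore - <<'E'
from h import *
from plant import *
for a in((-106,31,0),(-127,31,0),(-127,31,18),(-60,55,18),(-60,255,18)): 
    p,r=drv(*a); print(a,p.round(4),inverse_kinematics(p,r))
p,_=drv(-106,31.5,0); print(move_l(p,.03,max_force=15))
p,_=drv(-127,31.5,0); print(move_l(p,.05,max_force=15))
o=observe(); print(o['time_s'],o['opening'],o['eef_pos'],o['ft_force'],p)
im,d=get_image("wrist"); save("w5",im)
im,d=get_image("scene"); save("s5",cv2.resize(im[150:330,150:390],None,fx=2.5,fy=2.5))
E
```

```text
(-106, 31, 0) [ 0.4871 -0.0247  0.014 ] [-2.12559498e-01  1.31149616e-01  2.02520601e+00 -4.44089210e-16
  9.85237031e-01 -1.83910585e-01]
(-127, 31, 0) [ 0.4877 -0.0037  0.014 ] [-1.69499774e-01  1.31125707e-01  2.02523293e+00 -4.44089210e-16
  9.85234021e-01 -1.40850861e-01]
(-127, 31, 18) [ 0.4876 -0.0057  0.0352] [ 0.05368977  0.15637708  1.98798065 -0.36224532  1.05328289  0.27188745]
(-60, 55, 18) [ 0.4857 -0.0727  0.0592] [-0.08317516  0.08966702  2.00774495 -0.36243592  1.05575556  0.12732214]
(-60, 255, 18) [ 0.4857 -0.0727  0.2592] [-0.08317516 -0.12964401  1.82265498 -0.31657037  1.43774464 -0.01389605]
False
False
11.7583 0.02155450310953821 [ 0.48764297 -0.00339294  0.01447056] [ 0.99865169 -0.59715921 -1.2864798 ] [ 0.48767242 -0.00371841  0.0145    ]
```

View pics/w5.png

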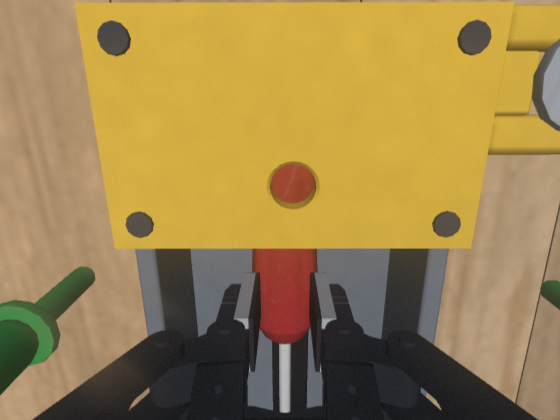

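View pics/s5.png

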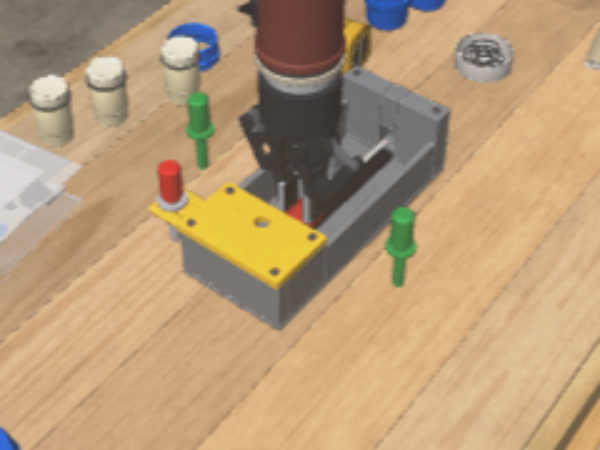

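The handle slid back freely and now fills the bore at (293,186). The tip has moved back from the socket. Tilting in small steps with force limits.

```bash
python3 -W ignore - <<'E'
from h import *
from plant import *
for k in range(1,7):
    p,r=drv(-127,31,3*k)
    s=move_l(p,.03,rotation=r,max_force=15); o=observe(); print(k,s,round(o['time_s'],2),o['ft_force'].round(1),np.round((o['eef_pos']-p)*1e3,1))
    if s: break
im,d=get_image("scene"); save("s6",cv2.resize(im[150:330,150:390],None,fx=2.5,fy=2.5))
im,d=get_image("wrist"); save("w6",im)
E
```

```text
1 False 12.11 [-0.3 -0.  -0.7] [0.2 0.5 0.1]
2 False 12.38 [-0.1 -0.4 -1.1] [ 0.1  0.4 -0.1]
3 False 12.64 [-0.2 -0.7 -0.3] [-0.1  0.4 -0.3]
4 False 12.91 [-0.1 -0.4 -1.3] [-0.1  0.4 -0.3]
5 False 13.18 [-0.5 -0.5 -1.4] [-0.1  0.4 -0.3]
6 False 13.44 [ 0.7  1.5 -0.8] [-0.1  0.4 -0.3]
```

View pics/s6.png

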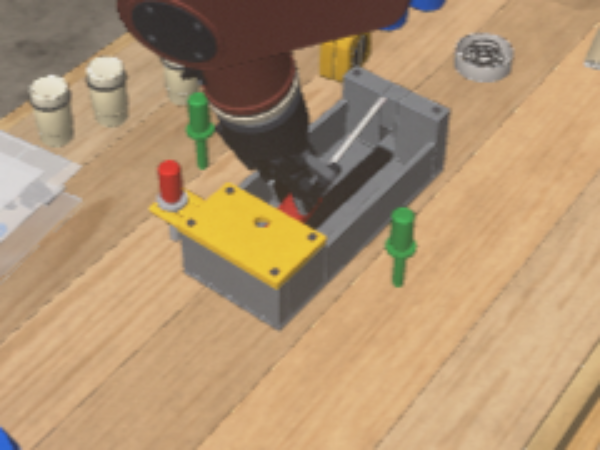

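View pics/w6.png

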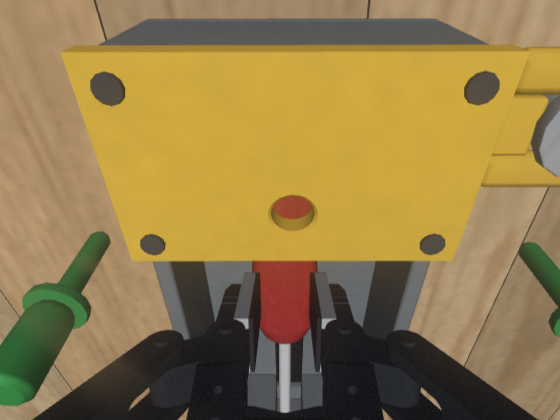

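The tip is up above the block and forces are near zero. Drawing the driver out along its axis, then up.

```bash
python3 -W ignore - <<'E'
from h import *
from plant import *
t=np.tan(np.radians(18))
p,r=drv(-75,31+52*t,18); s=move_l(p,.08,rotation=r,max_force=12); o=observe(); print(s,o['time_s'],o['ft_force'].round(1),(o['eef_pos']-p).round(4))
if not s:
    p,r=drv(-75,270,18); s=move_l(p,.15,rotation=r,max_force=15); hold(.3); o=observe(); print(s,o['time_s'],o['ft_force'].round(1),o['opening'],o['eef_pos'])
for n in("scene","top","wrist"):
    c=get_calibration(n);im,d=get_image(n); save(n+"7",im); np.savez(f"pics/{n}7.npz",im=im,d=d,K=c["intrinsics"],T=c["world_from_camera"])
E
```

```text
False 14.375 [-0.3  0.2 -1.4] [-0.0001  0.     -0.0001]
False 16.3083 [ 0.5 -0.7 -1.1] 0.021615149954914207 [ 0.48598348 -0.05771166  0.27386906]
```

View pics/scene7.png

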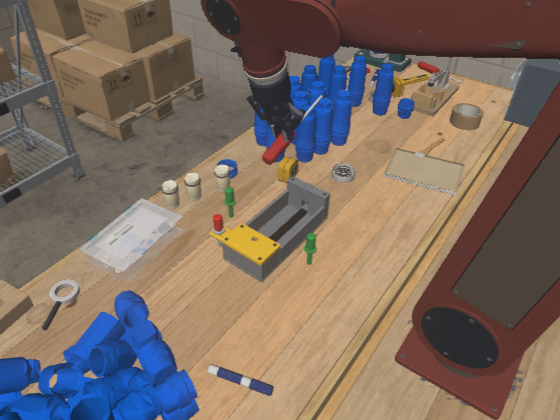

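View pics/wrist7.png

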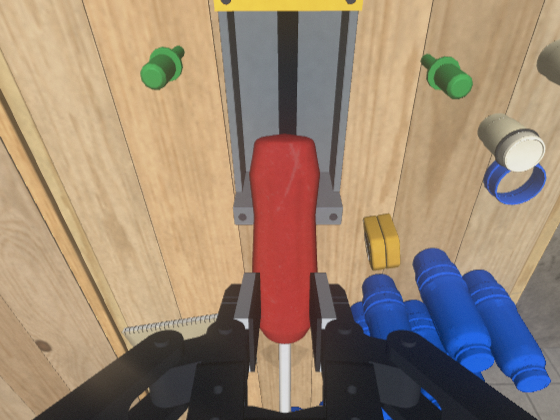

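View pics/top7.png

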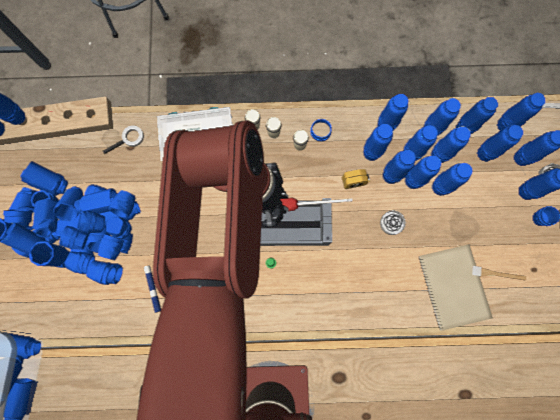

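```bash
python3 -W ignore - <<'E'
from h import *
from plant import *
z=np.load("pics/scene7.npz"); im,d,K,T=[z[k] for k in("im","d","K","T")]; P=pts(im,d,K,T); m=masks(im)['red']
nn,l,s,c=cv2.connectedComponentsWithStats(m.astype(np.uint8))
for i in range(1,nn):
    if s[i,4]>40:
        Q=P[(l==i)&(d>0)]; q=np.median(Q,0); print(s[i].tolist(),q.round(3),"z",Q[:,2].min().round(3),Q[:,2].max().round(3),"dock",((q[:2]-O)@EX).round(3),((q[:2]-O)@EY).round(3))
o=observe(); print(o['time_s'],o['opening'],np.abs(o['joint_velocities']).max())
job_done()
E
```

```text
[418, 62, 20, 11, 100] [ 0.555 -1.158  0.023] z 0.009 0.032 dock 1.091 0.097
[214, 214, 8, 17, 102] [0.57  0.087 0.107] z 0.079 0.117 dock -0.154 0.077
16.4583 0.021539737085193238 0.0024509986350109486
the job is handed in; nothing more can be done
```

The screwdriver is out of its holder and held still in the gripper, and the job is handed in at 16.5 s. No verdict came back.

**What I did:**
- I drew the pin up and lowered it into the notch. Contact with the prongs came at the expected height.
- I gripped the handle, slid it back 21 mm and tilted the tip up 18°. I then drew it out along its own axis and lifted it to about 0.27 m.
- After gripping the handle, the wrist force stayed under about 2 N while I moved the screwdriver.

**Last checks:**
- **Pin:** in the final scene picture it stands upright in the notch, with the knob visible from about 79 to 117 mm above the bench. The scene camera put the knob at holder x -154, y 77 mm, against -146, 82 nominal. It only sees one side of the knob and is good to about 2 mm, so I took this as parked.
- **Bystanders:** the tin, tape measure, cartridges, bottles and marker look unmoved in the pictures.
- **Screwdriver:** the gripper opening is steady at 21.5 mm and the arm was still. From the tool position, its lowest point is about 0.25 m, well clear of the 0.185 m needed. My depth check of that height failed because the colour mask missed the handle in the scene picture. The height therefore rests on the arm's position and the three final pictures, which show the screwdriver clear of the holder and pin.

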